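# Third hand at the screwing jig: press a slotted foot against the sprung stop

## Task

Pick up the longer of the two slotted wooden feet, lay it flat in the channel of the jig with its square-cut end towards the sprung metal stop, and push it along the channel so that the square end presses squarely on the stop with a steady force of about 10 N, as a third hand for a colleague who will drive the screws. Never force the stop to the end of its travel, and leave the shorter foot, the glue bottle and the lidded jar where they stand. The program finishes while still holding the foot pressed like that: do not let go.

Things in the scene. Friction and masses are not known exactly. Their poses are not given: they have to be found in the camera images.
- long_foot: the longer slotted foot: pale wooden bar 150 long x 30 wide x 30 mm high, about 0.12 kg, a 6 mm wide, 12 mm deep slot along its top. Origin: centre of the underside. x runs along the bar to the square-cut end (x = +75 mm); the other end (x = -75 mm) is rounded in plan, radius 15 mm; z up. Starts flat on the table, round end nearer the robot. Grasp across the 30 mm width
- square_end (a point): centre of the flat square-cut end of the long foot, 15 mm above its underside
- short_foot: the shorter slotted foot, same section and shape but only 90 mm long: a bystander, leave it. Origin: centre of its underside
- jig: fixed jig: plywood board, x = -120 to +150, y = +-75 mm; its top (the bed) 12 mm above the table. Origin at table level, below the middle of the long foot when its square end just touches the unpressed stop; x points along the channel to the stop. Channel, centred on y = 0, 38 mm wide between guide strips 12 mm wide, 7 mm above the bed, x = -102 to +48 mm. Yaw -0.2 to 0.5 rad
- stop_face (a point): centre of the flat front face of the sprung stop, 15.5 mm above the bed, at jig x = +75 mm, y = 0 when unpressed; moves with the stop; its x is the jig's x. The stop is an aluminium bar 110 mm wide, 18 mm thick, its top 34.5 mm above the bed, on two sprung guide rods before a fixed back block of like size
- stop (a joint): how far the stop is pushed in along jig +x, in m: 0 unpressed, 0.018 the end of its travel. The spring takes 1.5 N per mm (10 N at 0.0067). A pointer at each end of the stop shows it: from 4 to 10 mm (6 to 15 N), the right range, it stands over the dark band of the gauge plate
- glue_bottle: white glue bottle with a yellow nozzle, 36 mm across, 122 mm high, standing; a bystander. Origin: centre of the underside. (Tall fixed things beyond the work, to keep clear of when carrying: a black lantern, front at x = 0.62, y = -0.18 to 0.05, 0.3 m high, and a roll of paper towel, centre x = 0.74, y = 0.17, radius 0.08, 0.24 m high)
- lidded_jar: clear jar with a lid, 38 mm across, 75 mm high, standing; a bystander. Origin: centre of the underside

How it is judged:
By the outcome, as a careful person would: the job done as asked, in the order asked, and still so for the second after the job is handed in, while the arm keeps its last pose, push and grip.
It also fails if it takes over 48 s, if anything falls off the work surface, if the arm or the gripper's body presses on something with over 40 N, if the wrist force passes 120 N, or if a joint passes its speed limit or range.

## Robot

A 6-joint arm with a two-finger parallel gripper is mounted at the origin on the work surface; the furniture and walls round the work are solid. World frame = base frame: x ahead of the robot, y to its left, z up, the work surface at z = 0. Lengths are in mm, angles in rad, forces in N, time in s.
With the tool pointing down it reaches from about 400 to 925 mm from the base axis. Payload 12.5 kg.
Tool frame: the origin (TCP) lies on the mounting face of the last link; the fingertips stand 190 mm ahead of it and the grasp point (between the pads) lies 171 mm ahead of it; z points along the fingers, y is the line along which they close (so a half turn about z gives the same grasp; the last joint's range is limited). The gripper opens to 95 mm and grips with 3 to 60 N. Pads are 20 mm wide; open, the fingers measure 119 mm over their backs; the gripper's body (75 mm by 180 mm) begins 59 mm behind the grasp point.
Start: joints at [-1.427, 0.491, 1.559, -0, 1.092, -0.106], TCP at [154.526, -605.596, 404.761] pointing down, gripper open.
Joint ranges: [-3.1, 3.1], [-0.84, 2.19], [0.05, 2.79], [-1.13, 4.28], [0.06, 2.93], [-2.69, 2.69]. Speed limits (rad/s): [2.22, 2.22, 2.79, 3.14, 3.14, 3.14].

## Interface

Orientations are given as [roll, pitch, yaw] about the fixed x, y, z axes, in that order (R = Rz(yaw) Ry(pitch) Rx(roll)).
In Python, from cell import * gives the robot as it stands.
- The arm moves only by the tool arm_command, never from a script. Its argument "rows" is a list that holds one entry, the list of rows, each a list of 7 numbers: the shift along the tool's x, y, z normalised to -1 to 1, where 1 is 0.15 m, then the turn, a rotation vector about the tool's x, y, z normalised to -1 to 1, where 1 is 360 degrees, then the opening, from -1 (shut) to 1 (fully open). A call has 1 to 10 rows; each row is the pose to reach, as a shift and turn from the pose commanded when the call began, along the tool's axes at that moment, turning the shorter way round; what a row does not reach only later rows make up. A row lasts 1/12 s, in which the tool goes at most 41.7 mm and 7.16 degrees, less where a joint would pass 70% of its speed; a pose out of reach is approached as far as the arm can. A call with a number of a shift or a turn outside -1 to 1 is refused whole. A call with a gripper value outside its range is refused whole. The fingers move at their own pace and stop on an object; the grip force is fixed at half the most. Time passes only in rows, so rows that repeat a pose let the fingers close. It gives the time, the measured TCP pose, the force, the opening and the grip force at its end, in the units of the state.
- state(): the state, without advancing time (a new reading comes with each control period).
- read_camera(name): name is "side" or "top" or "wrist"; returns (picture, depth): 420x560x3 uint8, red, green, blue; 420x560 float32, mm along the optical axis (not along the pixel's ray), 0 where there is no reading.
- get_calibration(name): a dict with "camera_matrix" (3x3 intrinsics, pixels), "position" and "orientation" of the camera in the world; the wrist camera has in their place "hand_eye" (4x4, takes a point from camera to tool coordinates, whose origin is the TCP and whose axes are the flange's). Camera axes: x right, y up, looking along -z (the intrinsics and any distortion apply to the point x, -y, -z); pixel columns grow to the right and rows downward; lengths in mm; the calibration is good to about 2 mm. The wrist camera is an equidistant fisheye: a pixel r from the principal point sees the ray r / f radians off the axis. A picture is of the moment at which its call begins: read the wrist's pose just before it. get_calibration takes no time and is no camera call.
- job_done(): hands the job in; it is judged then, once.
The state is a dict: "t": time; "joints": joint angles; "qvel": joint speeds; "tau": joint torques, N m; "eef_pos": TCP position; "tcp_rot": TCP orientation; "ft_force": force on the tool from outside, world axes, zero at the start; "moment": the same for the moment, N m; "opening": opening from 0.0 (shut) to 1.0 (fully open); "grip_force": force on a finger pad.
Only numpy, scipy, OpenCV 4.12 (cv2) and the standard library are available. Lean on these libraries where they do the work, as an engineer would, in place of code of your own. Each camera call takes 0.05 s, during which the arm holds its last target. There are 200 camera calls.

## Working session

There is one attempt and no reset: what is moved stays moved. The work goes in short steps, Python scripts to look and compute and a tool call to move; the robot and the scene stay as the last step left them, time stands still between calls to the robot, and variables do not carry over. Pictures are saved under pics/ and viewed, at most 10 in all, crops included, and the job is handed in when it is done.

Besides the shell and the picture viewer there is one more tool, called after "Request:" as name([rows], argument=value, ...), one row to a line, values as JSON. arm_command: Moves the arm, as the interface text tells. Its arguments: {"type":"object","properties":{"rows":{"type":"array","items":{"type":"array","items":{"type":"array","items":{"type":"number","minimum":-1,"maximum":1}}}}},"required":["rows"]}

```bash
ls; mkdir -p pics; python3 - <<'E'
from cell import *
import cv2,numpy as np
s=state();print(s)
for n in("top","side"):
    p,d=read_camera(n);np.savez(f"{n}0.npz",p=p,d=d);cv2.imwrite(f"pics/{n}0.png",p[:,:,::-1]);print(n,get_calibration(n))
print(get_calibration("wrist"))
E
```

```text
pics
{'t': 0.0, 'joints': array([-1.42659373e+00,  4.91561563e-01,  1.55945706e+00, -2.90230958e-05,
        1.09170236e+00, -1.05588733e-01]), 'qvel': array([-0.00033376,  0.00105474, -0.00144099,  0.00088517, -0.00101518,
        0.00109743]), 'tau': array([-1.16976782e-03, -6.12642503e+01, -2.58178461e+01,  6.91433530e-02,
        4.82101820e-02, -8.43375119e-05]), 'eef_pos': array([ 154.52278974, -605.56049674,  404.1577627 ]), 'tcp_rot': array([-3.14046789e+00, -9.33207550e-05,  2.49804675e-01]), 'ft_force': array([ 0.18739035, -0.50265931, -1.03660333]), 'moment': array([0.03482201, 0.03530019, 0.00077843]), 'grip_force': 0.0, 'opening': 0.9999647538993172}
top {'camera_matrix': array([[415.42682327,   0.        , 284.48706886],
       [  0.        , 415.42682327, 210.78962137],
       [  0.        ,   0.        ,   1.        ]]), 'position': array([ 335.7287751 ,  -30.34811444, 1024.28578604]), 'orientation': array([ 0.18001203,  0.02298324, -1.5882865 ])}
side {'camera_matrix': array([[536.77529347,   0.        , 281.39043493],
       [  0.        , 536.77529347, 211.20203075],
       [  0.        ,   0.        ,   1.        ]]), 'position': array([ 205.47304008, 1066.22223177,  795.86042477]), 'orientation': array([ 0.99438177,  0.02126012, -2.89535341])}
{'camera_matrix': array([[325.1922621 ,   0.        , 275.52640941],
       [  0.        , 325.1922621 , 205.07717325],
       [  0.        ,   0.        ,   1.        ]]), 'hand_eye': array([[-6.36777556e-04,  9.54339917e-01,  2.98722140e-01,
         8.58688493e+01],
       [ 9.99999407e-01,  8.71686787e-04, -6.53143143e-04,
        -2.45207053e-01],
       [-8.83712715e-04,  2.98721547e-01, -9.54339906e-01,
         2.01223453e+01],
       [ 0.00000000e+00,  0.00000000e+00,  0.00000000e+00,
         1.00000000e+00]])}
```

View pics/top0.png

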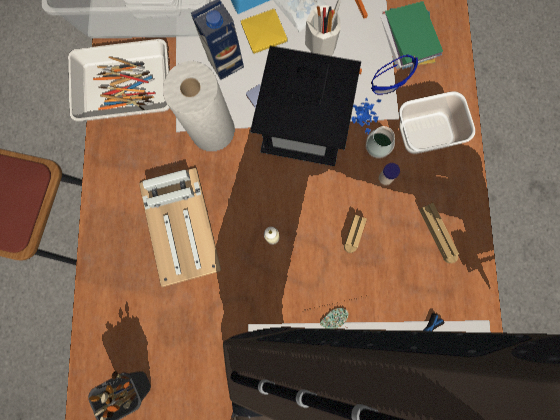

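View pics/side0.png

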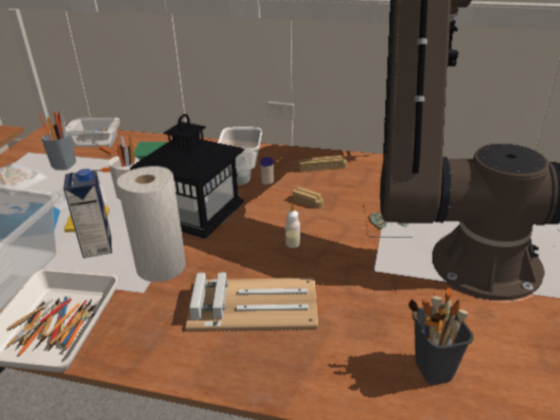

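The top view shows the long foot at about (438,233), the short foot at (355,233), the jig centred near (178,230) with its stop at (165,185), the bottle at (271,236) and the jar at (390,174). The side view shows the long foot at (323,163) and the jig at (255,303).

```bash
cat > h.py <<'E'
import numpy as np,cv2
from scipy.spatial.transform import Rotation as R
from cell import *
def ray(n,uv,pose=None):
    """origin, unit directions (world) for pixels; pose=(eef_pos,tcp_rot) for wrist"""
    c=get_calibration(n);K=c["camera_matrix"];uv=np.atleast_2d(uv).astype(float)
    x=(uv[:,0]-K[0,2])/K[0,0];y=(uv[:,1]-K[1,2])/K[1,1]
    if n=="wrist":
        r=np.hypot(x,y);s=np.where(r>1e-9,np.sin(r)/np.maximum(r,1e-9),1)
        d=np.c_[x*s,-y*s,-np.cos(r)]
        H=c["hand_eye"];Rt=R.from_euler("xyz",pose[1]).as_matrix()
        return pose[0]+Rt@H[:3,3],d@(Rt@H[:3,:3]).T
    d=np.c_[x,-y,-np.ones_like(x)]
    return np.array(c["position"]),d@R.from_euler("xyz",c["orientation"]).as_matrix().T
def plane(n,uv,z,pose=None):
    o,d=ray(n,uv,pose);return o+d*((z-o[2])/d[:,2])[:,None]
def tri(a,b):
    (o1,d1),(o2,d2)=a,b;d1=d1[0]/np.linalg.norm(d1[0]);d2=d2[0]/np.linalg.norm(d2[0])
    M=np.zeros((3,3));v=np.zeros(3)
    for o,d in((o1,d1),(o2,d2)):
        P=np.eye(3)-np.outer(d,d);M+=P;v+=P@o
    return np.linalg.solve(M,v)
E
python3 - <<'E'
from h import *
p=np.load("top0.npz")["p"]; 
a=cv2.resize(p[190:275,405:475],None,fx=5,fy=5,interpolation=cv2.INTER_CUBIC)
b=cv2.resize(p[160:295,125:225],None,fx=4,fy=4,interpolation=cv2.INTER_CUBIC)
out=np.zeros((540,750,3),np.uint8);out[:425,:350]=a;out[:540,350:750]=b
cv2.imwrite("pics/crop1.png",out[:,:,::-1])
for uv in [(438,233),(355,233)]: print(plane("top",uv,30))
print(plane("top",(178,235),12))
d=np.load("top0.npz")["d"];print(d[233,430:446],d[255,180])
E
```

```text
[[ 455.20475848 -376.54768968   30.        ]]
[[ 459.23860386 -178.98488965   30.        ]]
[[465.39150401 253.36666122  12.        ]]
[1024.5896  1017.4942  1015.06744 1006.22144  997.839    993.06934
  995.8981   994.61536  994.9898   993.4367   994.1028  1005.0948
 1000.94415  992.5177   994.32385  992.7683 ] 1015.4805
```

View pics/crop1.png

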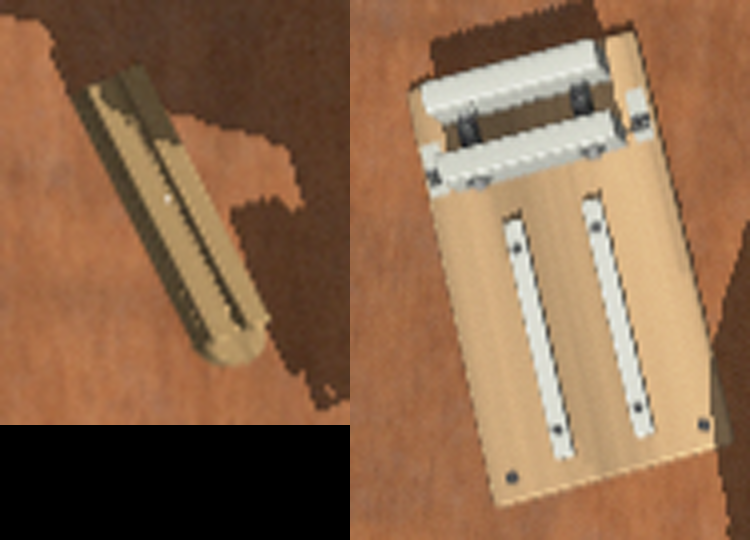

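The crop shows the long foot's square end at about crop (110,85) and its round end at (230,355). In the jig, the front board corners are at crop (497,505) and (714,445), and the back ones at (410,88) and (635,35).

```bash
cat >> h.py <<'E'
import json,sys
def step(tgt,yaw,cmd,cyaw):
    """normalised single-row values to go from commanded (cmd,cyaw) to tgt,yaw (tool down)"""
    Rt=R.from_euler("xyz",[np.pi,0,cyaw]).as_matrix()
    return np.round(Rt.T@(np.array(tgt,float)-cmd)/150,4),np.round(-(yaw-cyaw)/(2*np.pi),4)
E
python3 - <<'E'
from h import *
f=lambda x,y,z:plane("top",(405+x/5,190+y/5),z)[0][:2]
sq=f(112,83,30);rd=f(237,345,30);print("sq",sq,"rd",rd)
v=sq-rd;print(np.linalg.norm(v),np.arctan2(v[1],v[0]))
g=lambda x,y:plane("top",(125+(x-350)/4,160+y/4),12)[0][:2]
fl,fr,br,bl=g(497,505),g(714,445),g(635,35),g(412,88)
print(fl,fr,br,bl)
for a,b in((fl,bl),(fr,br)):print(np.linalg.norm(b-a),np.arctan2(*(b-a)[::-1]))
yaw=np.mean([np.arctan2(*(b-a)[::-1]) for a,b in((fl,bl),(fr,br))])
c=(fl+fr+br+bl)/4;print("origin",c-15*np.array([np.cos(yaw),np.sin(yaw)]),yaw)
cmd=np.array([154.526,-605.596,404.761])
print(step([440,-385,360],0.43,cmd,0.25))
E
```

```text
sq [ 519.89581306 -356.46914777] rd [ 392.81053106 -405.12761581]
136.08201722476974 0.365661582234343
[341.65157935 289.26570307] [375.11748855 158.22081122] [633.60339149 211.64054156] [602.28679307 352.67346784]
268.2373189294751 0.23864558322209198
263.94815704974764 0.20379496249039897
origin [473.53035677 249.6588261 ] 0.22122027285624546
(array([ 2.2078, -0.9541,  0.2984]), np.float64(-0.0286))
```

Request:
arm_command([
  [[0.25,-0.12,0,0,0,0,1],[0.5,-0.24,0,0,0,0,1],[0.75,-0.36,0,0,0,0,1],[1,-0.48,0,0,0,0,1],[1,-0.48,0,0,0,0,1]],
])

```text
t: 0.52
eef_pos: [286.0, -494.8, 404.7]
tcp_rot: [-3.14, -0.001, 0.254]
ft_force: [0.6, -0.5, 0.3]
opening: 0.999
grip_force: 0.0
```

Request:
arm_command([
  [[0.25,-0.12,0.05,0,0,0,1],[0.5,-0.24,0.1,0,0,0,1],[0.75,-0.36,0.15,0,0,0,1],[1,-0.48,0.2,0,0,-0.02,1],[1,-0.48,0.2,0,0,-0.02,1],[1,-0.48,0.2,0,0,-0.02,1]],
])

```text
t: 1.02
eef_pos: [411.0, -390.6, 374.1]
tcp_rot: [-3.14, 0.0, 0.379]
ft_force: [-0.4, -0.6, 0.6]
opening: 1.0
grip_force: 0.0
```

```bash
python3 - <<'E'
from h import *
s=state();print(s)
p,d=read_camera("wrist");np.savez("w1.npz",p=p,d=d,pos=s["eef_pos"],rot=s["tcp_rot"]);cv2.imwrite("pics/w1.png",p[:,:,::-1])
E
```

```text
{'t': 1.0167, 'joints': array([-8.76453080e-01,  4.42584535e-01,  1.73922484e+00, -3.58838019e-05,
        9.60984499e-01,  3.15420240e-01]), 'qvel': array([-0.05891945, -0.00844805, -0.01059765, -0.00692005,  0.00336466,
        0.00629587]), 'tau': array([ 2.75136977e+00, -5.51786220e+01, -2.30123413e+01,  2.26244750e-01,
       -3.70356697e-02, -1.30681624e-01]), 'eef_pos': array([ 410.97329408, -390.58010668,  374.10310611]), 'tcp_rot': array([-3.14045981e+00,  4.00578683e-04,  3.78943803e-01]), 'ft_force': array([-0.35289918, -0.56811048,  0.62459337]), 'moment': array([ 0.00476442,  0.03779645, -0.03712451]), 'grip_force': 0.0, 'opening': 1.0000342600987226}
```

View pics/w1.png

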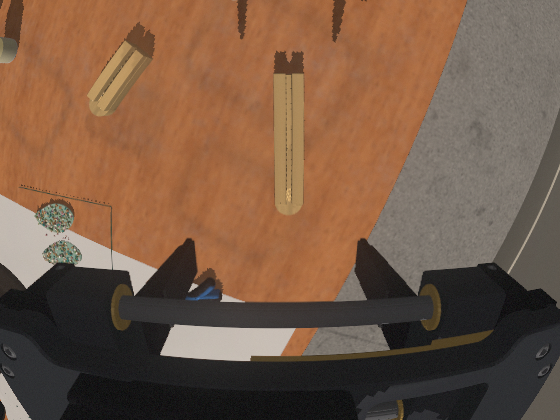

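The wrist view shows the long foot upright in the image, its square end at (274–304, 73) and its round end at (289, 215).

Request:
arm_command([
  [[0.15,0,0,0,0,0,1],[0.25,0,0.1,0,0,0,1],[0.3,0,0.2,0,0,0,1],[0.3,0,0.2,0,0,0,1],[0.3,0,0.2,0,0,0,1],[0.3,0,0.2,0,0,0,1]],
])

```text
t: 1.57
eef_pos: [450.6, -376.4, 345.5]
tcp_rot: [3.141, -0.0, 0.374]
ft_force: [0.0, -0.0, 0.4]
opening: 0.998
grip_force: 0.0
```

```bash
python3 - <<'E'
from h import *
s=state();print(s["eef_pos"],s["tcp_rot"])
p,d=read_camera("wrist");np.savez("w2.npz",p=p,d=d,pos=s["eef_pos"],rot=s["tcp_rot"]);cv2.imwrite("pics/w2.png",p[:,:,::-1])
res=[]
for n in("w1","w2"):
    z=np.load(n+".npz");p=z["p"];pose=(z["pos"],z["rot"])
    hsv=cv2.cvtColor(p,cv2.COLOR_RGB2HSV)
    print(n,hsv[140,280],hsv[140,230])
    m=((hsv[...,0]>=14)&(hsv[...,0]<32)&(hsv[...,1]>60)).astype(np.uint8);m[300:]=0
    m=cv2.morphologyEx(m,cv2.MORPH_CLOSE,np.ones((5,5)))
    m=cv2.morphologyEx(m,cv2.MORPH_OPEN,np.ones((7,7)))
    cs=[c for c in cv2.findContours(m,cv2.RETR_EXTERNAL,cv2.CHAIN_APPROX_NONE)[0] if cv2.contourArea(c)>800]
    for c in cs: print(cv2.boundingRect(c),cv2.minAreaRect(c))
    c=min(cs,key=lambda c:abs(c[:,0,0].mean()-289))
    for h in(0,30):
        w=plane("wrist",c[:,0,:],h,pose)[:,:2]
        r=cv2.minAreaRect(w.astype(np.float32));print(h,r)
        ctr=w.mean(0);
    q=c[:,0,:];sq=q[q[:,1]<q[:,1].min()+4].mean(0);rd=q[q[:,1]>q[:,1].max()-2].mean(0);sq[1]=q[:,1].min();res.append((ray("wrist",sq,pose),ray("wrist",rd,pose)));print(sq,rd)
for i in(0,1):print(tri(res[0][i],res[1][i]))
E
```

```text
[ 450.6058831  -376.43455128  345.46066584] [ 3.14096279e+00 -3.46457194e-05  3.73784023e-01]
w1 [ 17 117 174] [ 11 149 166]
(273, 73, 31, 142) ((288.0, 143.5), (141.0, 30.0), 90.0)
(89, 42, 62, 74) ((115.75872039794922, 79.95947265625), (34.17198181152344, 81.3899154663086), 36.09828567504883)
0 ((456.21539306640625, -387.3251037597656), (158.36431884765625, 32.85384750366211), 22.481857299804688)
30 ((459.1395263671875, -384.8979187011719), (144.94158935546875, 30.069171905517578), 22.481847763061523)
[288.  73.] [287.5        213.71428571]
w2 [ 18 120 178] [ 12 146 150]
(270, 115, 34, 146) ((286.5, 187.5), (145.0, 33.0), 90.0)
(75, 79, 64, 79) ((103.15859985351562, 118.28079223632812), (36.84827423095703, 85.66682434082031), 33.97654342651367)
0 ((453.7003173828125, -388.4200134277344), (158.06015014648438, 33.18535232543945), 22.338279724121094)
30 ((460.7850646972656, -384.41485595703125), (143.48524475097656, 30.125295639038086), 22.338275909423828)
[286.5 115. ] [287.         259.76470588]
[ 526.928317   -357.62276489   22.88273423]
[ 387.69460202 -414.11875097   15.16614985]
```

```bash
python3 - <<'E'
from h import *
for n,pts in(("w1",[(280,90),(280,140),(280,200),(240,90),(240,140),(240,200)]),("w2",[(278,130),(278,180),(278,240),(240,130),(240,180),(240,240)])):
    z=np.load(n+".npz");pose=(z["pos"],z["rot"]);d=z["d"]
    K=get_calibration("wrist")["camera_matrix"]
    for u,v in pts:
        o,r=ray("wrist",(u,v),pose);x=np.hypot(u-K[0,2],v-K[1,2])/K[0,0]
        dd=np.median(d[v-1:v+2,u-1:u+2]);P=o+r[0]*dd/np.cos(x);print(n,(u,v),dd.round(1),P.round(1))
    for v in list(range(int(z["p"].shape[0]*0)+62,78,2)) if n=="w1" else range(104,120,2):print(v,z["p"][v,280],z["p"][v,298])
p=cv2.resize(np.load("w2.npz")["p"][90:280,240:340],None,fx=4,fy=3,interpolation=cv2.INTER_CUBIC);cv2.imwrite("pics/c2.png",p[:,:,::-1])
E
```

```text
w1 (280, 90) 304.5 [ 507.4 -356.7   29.8]
w1 (280, 140) 319.4 [ 461.  -375.2   29.8]
w1 (280, 200) 337.9 [ 403.1 -398.4   30. ]
w1 (240, 90) 332.4 [ 4.935e+02 -3.165e+02 -1.000e-01]
w1 (240, 140) 348.8 [ 4.424e+02 -3.361e+02 -1.000e-01]
w1 (240, 200) 368.8 [ 3.783e+02 -3.597e+02  3.000e-01]
62 [91 61 43] [91 64 46]
64 [88 58 42] [91 65 46]
66 [89 59 43] [91 62 45]
68 [89 60 43] [92 63 44]
70 [89 60 42] [93 62 43]
72 [89 60 39] [94 66 45]
74 [165 134  90] [164 133  88]
76 [172 139  91] [173 139  92]
w2 (278, 130) 288.9 [ 511.5 -355.3   29.4]
w2 (278, 180) 301.9 [ 468.3 -372.3   30.3]
w2 (278, 240) 319.4 [ 412.1 -394.4   30.8]
w2 (240, 130) 317.8 [ 4.960e+02 -3.209e+02 -4.000e-01]
w2 (240, 180) 332.8 [ 447.7 -338.6   -0. ]
w2 (240, 240) 353.3 [ 384.2 -361.    -0.5]
104 [96 64 42] [97 66 49]
106 [95 62 43] [99 68 49]
108 [97 64 44] [98 68 50]
110 [96 64 40] [97 65 45]
112 [96 63 43] [98 65 44]
114 [96 65 42] [97 67 45]
116 [109  87  59] [109  87  61]
118 [176 141  94] [176 142  93]
```

View pics/c2.png

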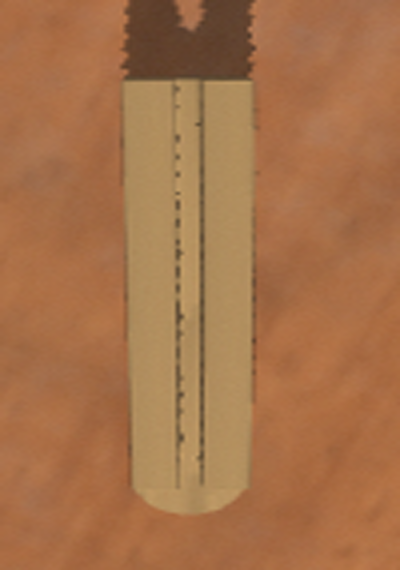

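The crop shows the whole foot top, square end at crop y = 80 and round tip at y = 515. Depth puts the top at z ≈ 30. I'll take the centre at about (457.2, -385.8) with yaw 0.391.

```bash
python3 - <<'E'
from h import *
s=state();print(step([457.2,-385.8,250],.391,s["eef_pos"],s["tcp_rot"][2]))
E
```

```text
(array([0.0176, 0.0747, 0.6376]), np.float64(-0.0027))
```

Request:
arm_command([
  [[0.018,0.075,0.2,0,0,-0.003,1],[0.018,0.075,0.4,0,0,-0.003,1],[0.018,0.075,0.6,0,0,-0.003,1],[0.018,0.075,0.64,0,0,-0.003,1],[0.018,0.075,0.64,0,0,-0.003,1],[0.018,0.075,0.64,0,0,-0.003,1],[0.018,0.075,0.64,0,0,-0.003,1]],
])

```text
t: 2.2
eef_pos: [458.3, -385.3, 250.8]
tcp_rot: [3.139, -0.001, 0.394]
ft_force: [-0.9, 0.5, 0.3]
opening: 1.0
grip_force: 0.0
```

```bash
python3 - <<'E'
from h import *
s=state();print(s["eef_pos"],s["tcp_rot"],step([457.2,-385.8,200.5],.391,s["eef_pos"],s["tcp_rot"][2]))
E
```

```text
[ 458.25628743 -385.33906061  250.80144256] [ 3.13885150e+00 -9.82834002e-04  3.94052058e-01] (array([-7.700e-03,  1.000e-04,  3.353e-01]), np.float64(0.0005))
```

Request:
arm_command([
  [[-0.004,0,0.12,0,0,0,1],[-0.006,0,0.24,0,0,0,1],[-0.006,0,0.335,0,0,0,1],[-0.006,0,0.335,0,0,0,1],[-0.006,0,0.335,0,0,0,1],[-0.006,0,0.335,0,0,0,1]],
])

```text
t: 2.7
eef_pos: [457.6, -385.5, 200.2]
tcp_rot: [3.139, -0.001, 0.394]
ft_force: [0.3, -0.5, -0.4]
opening: 1.001
grip_force: 0.0
```

Request:
arm_command([
  [[0,0,0,0,0,0,-1],[0,0,0,0,0,0,-1],[0,0,0,0,0,0,-1],[0,0,0,0,0,0,-1],[0,0,0,0,0,0,-1],[0,0,0,0,0,0,-1],[0,0,0,0,0,0,-1],[0,0,0,0,0,0,-1],[0,0,0,0,0,0,-1],[0,0,0,0,0,0,-1]],
])

```text
t: 3.53
eef_pos: [457.3, -385.2, 198.4]
tcp_rot: [-3.142, 0.0, 0.394]
ft_force: [0.5, -0.0, 0.3]
opening: 0.359
grip_force: 0.0
```

Request:
arm_command([
  [[0,0,0,0,0,0,-1],[0,0,0,0,0,0,-1],[0,0,0,0,0,0,-1],[0,0,0,0,0,0,-1],[0,0,0,0,0,0,-1],[0,0,0,0,0,0,-1]],
])

```text
t: 4.03
eef_pos: [457.3, -385.2, 198.5]
tcp_rot: [3.142, 0.0, 0.394]
ft_force: [0.0, 0.0, -0.5]
opening: 0.313
grip_force: 30.0
```

```bash
python3 - <<'E'
from h import *
for i in range(4):
    s=state();print(s["t"],s["eef_pos"],s["tcp_rot"],s["ft_force"],s["opening"],s["grip_force"]);read_camera("top")
E
```

```text
4.0333 [ 457.27934791 -385.2376173   198.4567618 ] [3.14156535e+00 6.86298645e-05 3.94348093e-01] [ 0.00713787  0.00468366 -0.49243444] 0.3126375602426272 29.992361068725586
4.0833 [ 457.27149603 -385.23365493  198.43711469] [3.14158859e+00 7.89636171e-05 3.94303739e-01] [-0.28944892 -1.2228587  -0.15607531] 0.3139886799381473 29.99223366379738
4.1333 [ 457.2941983  -385.25366503  198.46291153] [3.14154151e+00 2.96924717e-05 3.94272919e-01] [ 0.49991764  0.19920347 -0.84318186] 0.318064353168895 29.99230921268463
4.1833 [ 457.27859627 -385.23113452  198.46956475] [3.14156063e+00 3.79440408e-05 3.94277625e-01] [ 0.0833592   0.26282383 -1.55769817] 0.31458380751374354 29.992188960313797
```

Request:
arm_command([
  [[0,0,0,0,0,0,-0.2],[0,0,0,0,0,0,-0.2],[0,0,0,0,0,0,-0.2],[0,0,-0.015,0,0,0,-0.2],[0,0,-0.015,0,0,0,-0.2],[0,0,-0.015,0,0,0,-1],[0,0,-0.015,0,0,0,-1],[0,0,-0.015,0,0,0,-1],[0,0,-0.015,0,0,0,-1],[0,0,-0.015,0,0,0,-1]],
])

```text
t: 5.07
eef_pos: [457.3, -385.2, 200.8]
tcp_rot: [3.141, -0.0, 0.394]
ft_force: [0.4, -0.3, 1.9]
opening: 0.314
grip_force: 30.0
```

Request:
arm_command([
  [[0,0,0,0,0,0,-1],[0,0,0,0,0,0,-1],[0,0,0,0,0,0,-1],[0,0,-0.2,0,0,0,-1],[0,0,-0.4,0,0,0,-1],[0,0,-0.6,0,0,0,-1],[0,0,-0.8,0,0,0,-1],[0,0,-1,0,0,0,-1],[0,0,-1,0,0,0,-1],[0,0,-1,0,0,0,-1]],
])

```text
t: 5.9
eef_pos: [457.2, -385.1, 351.8]
tcp_rot: [3.139, -0.001, 0.394]
ft_force: [-0.4, 1.5, -2.5]
opening: 0.315
grip_force: 30.0
```

```bash
python3 - <<'E'
from h import *
s=state();print(s["eef_pos"],s["tcp_rot"],s["ft_force"],s["opening"],s["grip_force"])
for t in([400,60,350],[380,200,350]):print(step(t,.22,s["eef_pos"],s["tcp_rot"][2]))
E
```

```text
[ 457.21519725 -385.10289056  351.84081912] [ 3.13916932e+00 -8.56817390e-04  3.94394369e-01] [-0.44420135  1.5176883  -2.49894204] 0.3146322148350976 29.99700978398323
(array([ 0.7881, -2.8861,  0.0123]), np.float64(0.0278))
(array([ 1.0236, -3.799 ,  0.0123]), np.float64(0.0278))
```

Request:
arm_command([
  [[0.08,-0.17,-0.05,0,0,0,-1],[0.17,-0.37,-0.1,0,0,0,-1],[0.27,-0.58,-0.1,0,0,0,-1],[0.367,-0.79,-0.1,0,0,0,-1]],
])

```text
t: 6.23
eef_pos: [462.2, -253.4, 364.3]
tcp_rot: [-3.14, 0.001, 0.393]
ft_force: [1.8, 0.6, -0.7]
opening: 0.316
grip_force: 30.0
```

Request:
arm_command([
  [[0.09,-0.2,0,0,0,0,-1],[0.18,-0.4,0,0,0,0,-1],[0.27,-0.6,0,0,0,0,-1],[0.367,-0.79,0,0,0,0,-1]],
])

```text
t: 6.57
eef_pos: [467.3, -122.5, 364.2]
tcp_rot: [-3.14, 0.002, 0.394]
ft_force: [0.4, -1.0, -1.8]
opening: 0.314
grip_force: 30.0
```

Request:
arm_command([
  [[0.09,-0.2,0,0,0,0,-1],[0.18,-0.4,0,0,0,0,-1],[0.27,-0.6,0,0,0,0,-1],[0.367,-0.79,0,0,0,0,-1]],
])

```text
t: 6.9
eef_pos: [472.6, 8.1, 364.2]
tcp_rot: [-3.14, 0.003, 0.394]
ft_force: [0.4, -0.2, -0.6]
opening: 0.313
grip_force: 30.0
```

Request:
arm_command([
  [[0.09,-0.2,0,0,0,0.01,-1],[0.18,-0.4,0,0,0,0.02,-1],[0.27,-0.6,0,0,0,0.028,-1],[0.34,-0.72,0,0,0,0.028,-1],[0.367,-0.79,0,0,0,0.028,-1],[0.367,-0.79,0,0,0,0.028,-1],[0.367,-0.79,0,0,0,0.028,-1],[0.367,-0.79,0,0,0,0.028,-1]],
])

```text
t: 7.57
eef_pos: [478.4, 136.1, 365.1]
tcp_rot: [3.141, 0.001, 0.218]
ft_force: [-0.7, 0.1, -2.2]
opening: 0.311
grip_force: 30.0
```

```bash
python3 - <<'E'
from h import *
s=state();print(s["eef_pos"],s["tcp_rot"],s["qvel"].round(3),s["grip_force"])
p,d=read_camera("wrist");np.savez("w3.npz",p=p,d=d,pos=s["eef_pos"],rot=s["tcp_rot"]);cv2.imwrite("pics/w3.png",p[:,:,::-1])
E
```

```text
[478.4391333  136.060194   365.14542913] [3.14141188e+00 1.20554772e-03 2.17972947e-01] [-0.011 -0.007 -0.005  0.003  0.001  0.004] 29.997040182352066
```

View pics/w3.png

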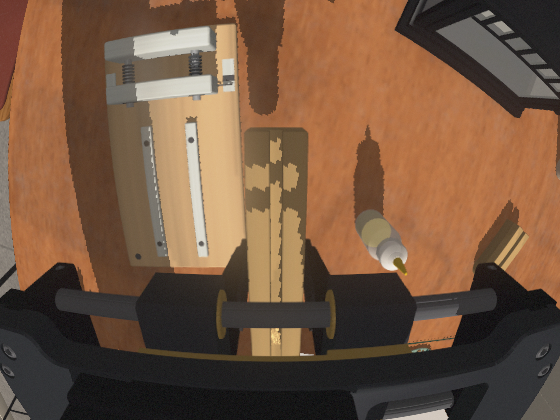

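The wrist view shows the jig at the left: strips running from (192,122) to (202,257) and from (147,127) to (161,258), and the stop's front at y ≈ 98 over x = 107–217. The foot is held between the fingers and the bottle stands at (380,240).

```bash
cat > jig.py <<'E'
from h import *
def jig(n):
    z=np.load(n+".npz");p=z["p"];pose=(z["pos"],z["rot"]);d=z["d"]
    hsv=cv2.cvtColor(p,cv2.COLOR_RGB2HSV)
    m=((hsv[...,1]<45)&(hsv[...,2]>130)).astype(np.uint8)
    K=get_calibration("wrist")["camera_matrix"]
    for c in cv2.findContours(m,cv2.RETR_EXTERNAL,cv2.CHAIN_APPROX_NONE)[0]:
        x,y,w,h=cv2.boundingRect(c)
        if cv2.contourArea(c)<250 or y>250 or x>330: continue
        mm=np.zeros_like(m);cv2.drawContours(mm,[c],-1,1,-1);mm=cv2.erode(mm,np.ones((3,3)))
        v,u=np.nonzero(mm*(d>0));o,r=ray("wrist",np.c_[u,v],pose)
        a=np.hypot(u-K[0,2],v-K[1,2])/K[0,0];P=o+r*(d[v,u]/np.cos(a))[:,None]
        hz=np.percentile(P[:,2],[10,50,90])
        H=19 if h>w else 46.5
        W=plane("wrist",c[:,0,:],H,pose)[:,:2].astype(np.float32)
        r=cv2.minAreaRect(W);b=cv2.boxPoints(r)
        e=max((b[1]-b[0],b[2]-b[1]),key=np.linalg.norm);ang=np.arctan2(e[1],e[0])
        print((x,y,w,h),"z",hz.round(1),"c",np.round(r[0],1),np.round(r[1],1),"ang",round(float(ang),4))
E
python3 - <<'E'
from jig import *
jig("w3")
E
```

```text
(0, 247, 15, 31) z [-743.7 -741.1 -738.3] c [280.5 510.8] [31.9 67.3] ang -0.224
(185, 123, 23, 134) z [18.  18.9 19.7] c [457.3 217.8] [148.3  12.1] ang 0.2475
(0, 120, 14, 129) z [-743.5 -741.  -738.5] c [407.4 504.2] [ 29.6 184.6] ang -0.0015
(135, 75, 82, 26) z [45.7 46.7 47.8] c [560.5 250.7] [22.3 80. ] ang -1.3357
(133, 26, 83, 34) z [35.3 47.4 48.6] c [603.7 261.7] [25.9 81. ] ang -1.3213
```

```bash
python3 - <<'E'
from h import *
z=np.load("w3.npz");p=z["p"];pose=(z["pos"],z["rot"])
hsv=cv2.cvtColor(p,cv2.COLOR_RGB2HSV).astype(int)
for v in(150,200,240):print(v,[tuple(hsv[v,u]) for u in range(140,172,3)])
m=((hsv[...,1]<70)&(hsv[...,2]>80)).astype(np.uint8)
m[:118]=0;m[265:]=0;m[:,:120]=0;m[:,225:]=0
for c in cv2.findContours(m,cv2.RETR_EXTERNAL,cv2.CHAIN_APPROX_NONE)[0]:
    if cv2.contourArea(c)<200:continue
    W=plane("wrist",c[:,0,:],19,pose)[:,:2].astype(np.float32);r=cv2.minAreaRect(W)
    l=cv2.fitLine(W,cv2.DIST_HUBER,0,.01,.01).ravel();print(cv2.boundingRect(c),r,np.arctan(l[1]/l[0]))
s=p[100:270,100:230];cv2.imwrite("pics/c3.png",cv2.resize(s,None,fx=4,fy=3.5)[:,:,::-1])
E
```

```text
150 [(np.int64(16), np.int64(98), np.int64(115)), (np.int64(18), np.int64(32), np.int64(118)), (np.int64(20), np.int64(25), np.int64(122)), (np.int64(17), np.int64(29), np.int64(125)), (np.int64(19), np.int64(25), np.int64(163)), (np.int64(16), np.int64(100), np.int64(174)), (np.int64(16), np.int64(101), np.int64(185)), (np.int64(16), np.int64(101), np.int64(187)), (np.int64(16), np.int64(105), np.int64(195)), (np.int64(16), np.int64(105), np.int64(194)), (np.int64(16), np.int64(106), np.int64(202))]
200 [(np.int64(16), np.int64(96), np.int64(114)), (np.int64(16), np.int64(98), np.int64(115)), (np.int64(16), np.int64(98), np.int64(115)), (np.int64(20), np.int64(26), np.int64(119)), (np.int64(20), np.int64(25), np.int64(121)), (np.int64(17), np.int64(29), np.int64(124)), (np.int64(23), np.int64(23), np.int64(146)), (np.int64(16), np.int64(103), np.int64(186)), (np.int64(16), np.int64(104), np.int64(188)), (np.int64(16), np.int64(104), np.int64(193)), (np.int64(16), np.int64(104), np.int64(194))]
240 [(np.int64(16), np.int64(98), np.int64(115)), (np.int64(17), np.int64(97), np.int64(113)), (np.int64(16), np.int64(102), np.int64(115)), (np.int64(16), np.int64(103), np.int64(111)), (np.int64(16), np.int64(98), np.int64(115)), (np.int64(18), np.int64(33), np.int64(115)), (np.int64(23), np.int64(26), np.int64(119)), (np.int64(20), np.int64(20), np.int64(117)), (np.int64(13), np.int64(20), np.int64(116)), (np.int64(17), np.int64(106), np.int64(188)), (np.int64(17), np.int64(105), np.int64(191))]
(140, 126, 28, 131) ((445.6092834472656, 265.7216796875), (149.39576721191406, 14.079031944274902), 14.179232597351074) 0.23968792
(185, 122, 24, 135) ((457.7618713378906, 217.84329223632812), (149.24832153320312, 13.059450149536133), 14.174514770507812) 0.24058308
```

```bash
python3 - <<'E'
from h import *
s=state();print(step([453.4,242.2,265],.243,s["eef_pos"],s["tcp_rot"][2]))
z=np.load("w3.npz");pose=(z["pos"],z["rot"])
e=plane("wrist",(276,129),z["pos"][2]-200.6+30,pose)[0];y=pose[1][2];v=(e-pose[0])[:2]
print("end along",v@[np.cos(y),np.sin(y)],"lat",v@[-np.sin(y),np.cos(y)])
E
```

```text
(array([-0.0107, -0.7281,  0.6689]), np.float64(-0.0041))
end along 75.20394035028554 lat -0.09584054133923559
```

Request:
arm_command([
  [[-0.01,-0.2,0,0,0,0,-1],[-0.01,-0.4,0,0,0,-0.004,-1],[-0.01,-0.6,0.05,0,0,-0.004,-1],[-0.01,-0.728,0.2,0,0,-0.004,-1],[-0.01,-0.728,0.4,0,0,-0.004,-1],[-0.01,-0.728,0.6,0,0,-0.004,-1],[-0.01,-0.728,0.67,0,0,-0.004,-1],[-0.01,-0.728,0.67,0,0,-0.004,-1],[-0.01,-0.728,0.67,0,0,-0.004,-1],[-0.01,-0.728,0.67,0,0,-0.004,-1]],
])

```text
t: 8.45
eef_pos: [454.0, 242.9, 266.6]
tcp_rot: [-3.141, -0.002, 0.243]
ft_force: [0.1, 1.3, -2.3]
opening: 0.309
grip_force: 30.0
```

```bash
python3 - <<'E'
from h import *
s=state();print(s["eef_pos"],s["tcp_rot"],s["ft_force"],step([453.4,242.2,213.5],.243,s["eef_pos"],s["tcp_rot"][2]))
p,d=read_camera("wrist");np.savez("w4.npz",p=p,d=d,pos=s["eef_pos"],rot=s["tcp_rot"]);cv2.imwrite("pics/w4.png",p[:,:,::-1])
E
```

```text
[453.99913734 242.85474535 266.57318577] [-3.14145309e+00 -1.93963284e-03  2.42557373e-01] [ 0.09590523  1.3182279  -2.30187675] (array([-0.0049,  0.0033,  0.3538]), np.float64(-0.0001))
```

View pics/w4.png

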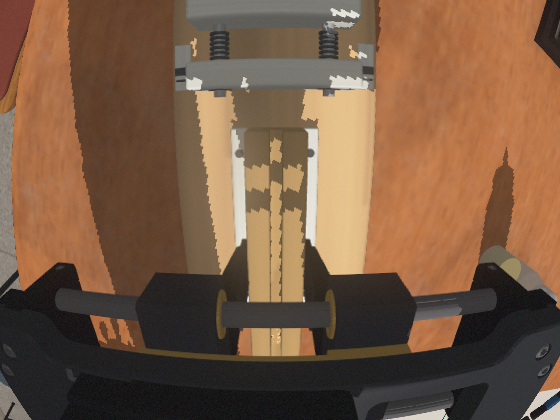

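The wrist view shows the foot (columns 246–307) centred between the strips' outer edges (233 and 318), with its square end at y = 129. The stop's front is at y ≈ 90, square to the foot.

Request:
arm_command([
  [[-0.003,0.003,0.1,0,0,0,-1],[-0.003,0.003,0.2,0,0,0,-1],[-0.003,0.003,0.27,0,0,0,-1],[-0.003,0.003,0.31,0,0,0,-1],[-0.003,0.003,0.33,0,0,0,-1],[-0.003,0.003,0.33,0,0,0,-1],[-0.003,0.003,0.33,0,0,0,-1],[-0.003,0.003,0.33,0,0,0,-1],[-0.003,0.003,0.33,0,0,0,-1],[-0.003,0.003,0.33,0,0,0,-1]],
])

```text
t: 9.33
eef_pos: [453.1, 242.7, 216.1]
tcp_rot: [3.142, -0.001, 0.244]
ft_force: [0.7, 1.1, -1.2]
opening: 0.312
grip_force: 30.0
```

Request:
arm_command([
  [[0,0,0,0,0,0,-1],[0,0,0,0,0,0,-1],[0,0,0,0,0,0,-1],[0,0,0,0,0,0,-1]],
])

```text
t: 9.67
eef_pos: [453.0, 242.7, 215.7]
tcp_rot: [3.142, 0.0, 0.244]
ft_force: [0.1, 0.1, -1.6]
opening: 0.315
grip_force: 30.0
```

Three mm to go; easing down while watching the force.

Request:
arm_command([
  [[0,0,0.007,0,0,0,-1],[0,0,0.013,0,0,0,-1],[0,0,0.013,0,0,0,-1],[0,0,0.013,0,0,0,-1],[0,0,0.013,0,0,0,-1],[0,0,0.013,0,0,0,-1]],
])

```text
t: 10.17
eef_pos: [453.1, 242.7, 213.7]
tcp_rot: [3.141, 0.0, 0.244]
ft_force: [-0.1, 0.1, -1.0]
opening: 0.314
grip_force: 30.0
```

Request:
arm_command([
  [[0,0,0.004,0,0,0,-1],[0,0,0.004,0,0,0,-1],[0,0,0.004,0,0,0,-1],[0,0,0.004,0,0,0,-1],[0,0,0.004,0,0,0,-1]],
])

```text
t: 10.58
eef_pos: [453.1, 242.7, 213.2]
tcp_rot: [3.142, -0.0, 0.243]
ft_force: [-0.4, 0.3, -1.6]
opening: 0.313
grip_force: 30.0
```

Request:
arm_command([
  [[0,0,0.003,0,0,0,-1],[0,0,0.003,0,0,0,-1],[0,0,0.003,0,0,0,-1],[0,0,0.003,0,0,0,-1],[0,0,0.003,0,0,0,-1]],
])

```text
t: 11.0
eef_pos: [453.1, 242.7, 212.8]
tcp_rot: [3.142, -0.0, 0.244]
ft_force: [-0.4, -1.1, 2.5]
opening: 0.311
grip_force: 30.0
```

Request:
arm_command([
  [[0.04,0.001,0,0,0,0,-1],[0.08,0.002,0,0,0,0,-1],[0.12,0.003,0,0,0,0,-1],[0.14,0.003,0,0,0,0,-1],[0.14,0.003,0,0,0,0,-1],[0.14,0.003,0,0,0,0,-1],[0.14,0.003,0,0,0,0,-1],[0.14,0.003,0,0,0,0,-1]],
])

```text
t: 11.67
eef_pos: [474.0, 247.4, 212.8]
tcp_rot: [-3.142, -0.001, 0.243]
ft_force: [2.2, 0.7, 1.5]
opening: 0.311
grip_force: 30.0
```

```bash
cat > r.py <<'E'
from h import *
O=np.array([477.7,248.2]);y=.243;A=np.array([[np.cos(y),np.sin(y)],[-np.sin(y),np.cos(y)]])
X=[]
for i in range(5):
    s=state();X.append(np.r_[A@(s["eef_pos"][:2]-O),s["eef_pos"][2],A@s["ft_force"][:2],s["ft_force"][2],s["tcp_rot"][2]]);read_camera("top")
print(s["t"],"jig x,y,z, Fx,Fy,Fz,yaw",np.mean(X,0).round(2),s["grip_force"],s["tcp_rot"])
E
python3 r.py
```

```text
11.8667 jig x,y,z, Fx,Fy,Fz,yaw [-3.9000e+00  1.7000e-01  2.1281e+02  2.6100e+00 -3.0000e-02  2.5600e+00
  2.4000e-01] 29.997399151325226 [-3.14155656e+00 -9.82724786e-04  2.43444830e-01]
```

Request:
arm_command([
  [[0.013,0,0,0,0,0,-1],[0.026,0,0,0,0,0,-1],[0.033,0,0,0,0,0,-1],[0.033,0,0,0,0,0,-1],[0.033,0,0,0,0,0,-1],[0.033,0,0,0,0,0,-1]],
])

```text
t: 12.42
eef_pos: [477.4, 248.4, 212.8]
tcp_rot: [3.141, 0.003, 0.244]
ft_force: [-6.3, -2.1, 10.3]
opening: 0.313
grip_force: 30.0
```

```bash
python3 r.py
```

```text
12.6167 jig x,y,z, Fx,Fy,Fz,yaw [-2.600e-01  2.300e-01  2.128e+02 -5.920e+00 -1.300e-01  9.920e+00
  2.400e-01] 29.997664242982864 [3.14124102e+00 3.13495622e-03 2.43641456e-01]
```

Request:
arm_command([
  [[0.01,0,0,0,0,0,-1],[0.02,0,0,0,0,0,-1],[0.02,0,0,0,0,0,-1],[0.02,0,0,0,0,0,-1],[0.02,0,0,0,0,0,-1],[0.02,0,0,0,0,0,-1]],
])

```text
t: 13.17
eef_pos: [479.9, 249.0, 212.8]
tcp_rot: [3.141, 0.005, 0.244]
ft_force: [-8.1, -1.5, 11.9]
opening: 0.314
grip_force: 30.0
```

```bash
python3 r.py
```

```text
13.3667 jig x,y,z, Fx,Fy,Fz,yaw [ 2.3200e+00  2.2000e-01  2.1278e+02 -8.8400e+00  2.0000e-02  1.2610e+01
  2.4000e-01] 29.999287873506546 [3.14107121 0.00463573 0.24375187]
```

Request:
arm_command([
  [[0,0,-0.003,0,0,0,-1],[0.01,0,-0.003,0,0,0,-1],[0.015,0,-0.003,0,0,0,-1],[0.015,0,-0.003,0,0,0,-1],[0.015,0,-0.003,0,0,0,-1],[0.015,0,-0.003,0,0,0,-1]],
])

```text
t: 13.92
eef_pos: [481.9, 249.5, 212.8]
tcp_rot: [3.141, 0.006, 0.244]
ft_force: [-9.9, -2.6, 8.0]
opening: 0.315
grip_force: 30.0
```

```bash
python3 r.py
```

```text
14.1167 jig x,y,z, Fx,Fy,Fz,yaw [ 4.3400e+00  2.0000e-01  2.1278e+02 -9.2000e+00 -5.0000e-02  8.3000e+00
  2.4000e-01] 30.000112652778625 [3.14092124 0.00585741 0.24379662]
```

Request:
arm_command([
  [[0.004,0,0,0,0.0005,0,-1],[0.007,0,0,0,0.001,0,-1],[0.007,0,0,0,0.001,0,-1],[0.007,0,0,0,0.001,0,-1],[0.007,0,0,0,0.001,0,-1],[0.007,0,0,0,0.001,0,-1]],
])

```text
t: 14.67
eef_pos: [482.3, 249.5, 212.8]
tcp_rot: [3.141, 0.002, 0.244]
ft_force: [-13.3, -3.9, 12.9]
opening: 0.316
grip_force: 30.0
```

```bash
python3 r.py
```

```text
14.8667 jig x,y,z, Fx,Fy,Fz,yaw [ 4.8000e+00  2.1000e-01  2.1277e+02 -1.3590e+01 -3.6000e-01  1.2760e+01
  2.4000e-01] 30.00121906399727 [3.14072330e+00 1.91045500e-03 2.43887502e-01]
```

Request:
arm_command([
  [[0.003,0,-0.003,0,0,0,-1],[0.008,0,-0.006,0,0.0002,0,-1],[0.011,0,-0.006,0,0.0003,0,-1],[0.011,0,-0.006,0,0.0003,0,-1],[0.011,0,-0.006,0,0.0003,0,-1],[0.011,0,-0.006,0,0.0003,0,-1]],
])

```text
t: 15.42
eef_pos: [484.0, 250.0, 212.8]
tcp_rot: [3.141, 0.0, 0.244]
ft_force: [-9.5, -2.9, 0.6]
opening: 0.313
grip_force: 30.0
```

```bash
python3 r.py; python3 - <<'E'
from h import *
s=state();p,d=read_camera("wrist");np.savez("w5.npz",p=p,d=d,pos=s["eef_pos"],rot=s["tcp_rot"])
a=cv2.resize(p[40:160,165:390],None,fx=3.5,fy=3.5,interpolation=cv2.INTER_CUBIC)
cv2.imwrite("pics/w5.png",a[:,:,::-1])
E
```

```text
15.6167 jig x,y,z, Fx,Fy,Fz,yaw [ 6.5500e+00  1.9000e-01  2.1282e+02 -9.7700e+00 -7.0000e-02  3.1000e-01
  2.4000e-01] 30.00263974070549 [3.14060120e+00 4.59499496e-04 2.44017233e-01]
```

View pics/w5.png

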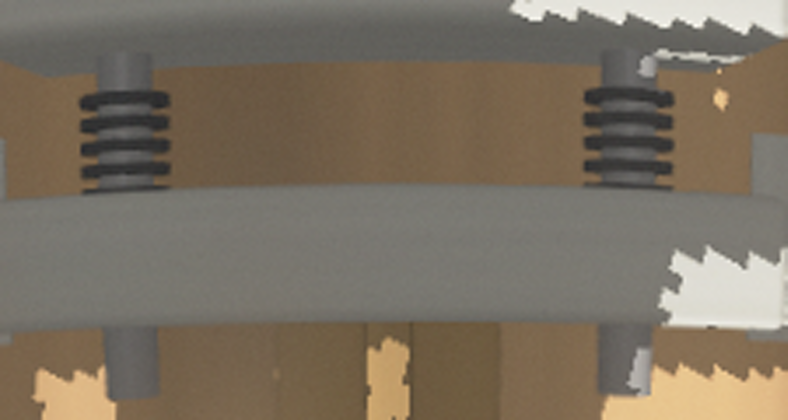

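The crop shows the stop pushed back: the rods protrude from its front at (130,360) and (625,360), and the foot's end is butted against it around x = 280–500. Now checking flatness, travel and steadiness.

Request:
arm_command([
  [[0,0,0,0,0,0,-1],[0,0,0,0,0,0,-1],[0,0,0,0,0,0,-1],[0,0,0,0,0,0,-1],[0,0,0,0,0,0,-1],[0,0,0,0,0,0,-1],[0,0,0,0,0,0,-1],[0,0,0,0,0,0,-1],[0,0,0,0,0,0,-1],[0,0,0,0,0,0,-1]],
])

```text
t: 16.55
eef_pos: [484.0, 250.0, 212.8]
tcp_rot: [3.141, 0.0, 0.244]
ft_force: [-9.1, -2.6, 0.0]
opening: 0.313
grip_force: 30.0
```

```bash
python3 r.py; python3 - <<'E'
from h import *
O=np.array([477.7,248.2]);y=.243;A=np.array([[np.cos(y),np.sin(y)],[-np.sin(y),np.cos(y)]])
K=get_calibration("wrist")["camera_matrix"]
s=state();p,d=read_camera("wrist");np.savez("w6.npz",p=p,d=d,pos=s["eef_pos"],rot=s["tcp_rot"])
for n in("w4","w6"):
    z=np.load(n+".npz");pose=(z["pos"],z["rot"]);d=z["d"]
    v,u=np.mgrid[5:230,185:370];v=v.ravel();u=u.ravel();o,r=ray("wrist",np.c_[u,v],pose)
    a=np.hypot(u-K[0,2],v-K[1,2])/K[0,0];P=o+r*(d[v,u]/np.cos(a))[:,None]
    J=np.c_[(P[:,:2]-O)@A.T,P[:,2]];ok=d[v,u]>0;J=J[ok]
    t=J[(abs(J[:,2]-46.5)<3)&(J[:,0]>60)&(J[:,0]<105)&(abs(J[:,1])<50)]
    for lo,hi in((-50,-25),(25,50)):
        q=t[(t[:,1]>lo)&(t[:,1]<hi)];print(n,"stop top x range",np.percentile(q[:,0],[1,99]).round(1),len(q))
    if n=="w6":
        for x in range(10,75,15):
            q=J[(abs(J[:,0]-x)<4)&(abs(abs(J[:,1])-9)<4)];print(x,np.median(q[:,2]).round(2),len(q))
E
```

```text
16.75 jig x,y,z, Fx,Fy,Fz,yaw [ 6.5600e+00  1.9000e-01  2.1282e+02 -9.5400e+00 -4.1000e-01 -2.6000e-01
  2.4000e-01] 30.002756416797638 [3.14063127e+00 4.18270815e-04 2.43998619e-01]
w4 stop top x range [75.  92.3] 1127
w4 stop top x range [74.6 92. ] 1134
w6 stop top x range [81.2 98.7] 1445
w6 stop top x range [81.  98.7] 1396
10 nan 0
25 nan 0
40 42.02 488
55 42.02 547
70 41.93 576
  return _methods._mean(a, axis=axis, dtype=dtype,
  ret = ret.dtype.type(ret / rcount)
```

The stop has moved 6.4 mm, evenly on both sides. The foot lies flat with its top at 42.0 mm, and the force is steady at about 9.5 N.

```bash
python3 -c "
from cell import *
print(job_done())"
```

```text
the job is handed in; nothing more can be done
None
```

The long foot lies flat in the channel with its square end pressed squarely on the stop. It is held at about 9.5 N with the stop pushed in about 6.4 mm, the grip is still on, and the job is handed in.

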